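Load the brass die into the sprung die carrier

TASK

Load the brass embossing die (dark wooden handle) into the die carrier: set it on the sprung platform, press it down, slide its tail under the fixed steel lip and hold it down until the slow red catch has closed fully over its front edge, then let go so that it stays locked down, level and square. Press firmly but do not ram or drop it, and leave the steel die with the blue handle, the mallet, the tape and the dye jar where they are.

Things in the scene. Friction and masses are not known exactly. Their poses are not given: they have to be found in the camera images.
- die_grip (a point): Centre of the wooden handle of the brass die, a loose plate 120 (its x) x 80 (y) x 12 mm with an upright handle on its middle, 64 (x) x 24 (y) x 48 mm tall, to be pinched across y. The point is 36 mm above the plate's underside, 24 mm above its top face. z up. May be loaded either end first. 0.3 to 0.55 kg. Starts flat on the bench, on either side of the carrier.
- spare_grip (a point): The same point on the bystander die: the same size, but a steel plate with white bars and a blue handle. Not to be moved.
- carrier: Die carrier fixed to the bench: grey base 230 (its x) x 124 (y) x 14 mm, origin at the centre of its underside on the bench, z up. Lip at +x, red catch at -x, sprung platform between; nothing stands above 90 mm. Loaded, the die lies along the carrier's x, centred at x = 0 to 3.5 mm, y = 0, pressed up against lip and catch: its underside 48 mm and handle centre 84 mm above the bench.
- platform_top (a point): Centre of the top face of the sprung, slippery polished aluminium platform: 96 mm long in the carrier's x, 86 mm clear between two orange side rims 5 mm high (3 mm to spare each side of the die). Above the carrier's origin; 78 mm above the bench when up, and then at or above the tops of lip and catch nose, so a die is set on it freely.
- platform (a joint): How far the platform is pressed down, m: 0 up, 0.036 hard stop. Its spring pushes up with 6 N at the top and 350 N/m more (18.5 N at the stop), with a light damper (80 N per m/s). At 0.030 the top face of a die lying on it is level with the undersides of lip and catch; it must be at 0.032 to 0.036 for the tail to slide under the lip.
- lip_edge (a point): Middle of the lower front edge of the fixed steel lip, carrier x = +54 mm, 60 mm above the bench; lip 112 mm wide (y), 7 mm thick. Behind it under the lip a stop wall has its face at x = +63.5 mm. A level die must come down with its centre at carrier x = -8 to -16 mm, so that its tail clears this edge, then slide to +x beneath it until it meets the wall.
- catch_nose (a point): Middle of the lower tip of the red catch's wedge nose, 36 mm wide (y); when closed at carrier x = -53 mm, 60 mm above the bench. Its greased sloping top rises away from the tip over 26 mm to 78 mm above the bench: a die coming down on it pushes the catch outward, if the die's front edge is not beyond carrier x = -78 mm.
- catch (a joint): How far the catch is pushed outward (carrier -x), m: 0 closed, 0.030 fully out. A very weak spring (0.2 to 0.5 N) closes it and an oil damper makes it slow: about five seconds once the die's front edge is below its nose; if the die rises against it sooner, it sticks half-way. It needs no touching.
- mallet: Bystander: white-headed mallet, wooden handle, about 210 mm long, lying beyond the carrier; origin under its head.
- tape: Bystander: black tape roll, 90 mm across, 30 mm high, origin at its underside.
- dye: Bystander: amber dye jar, 56 mm across, 100 mm tall, origin at its underside.
Mind the look-alikes: they are no part of the job. Of the things shaped like the part that bears die_grip, the brass one is meant.

How it is judged:
On the way, in this order (a step that is already met when the one before it is completed fails the run):
1. the brass die is on the platform and presses it down (horizontal distance between die_grip and platform_top below 0.03 m and value of joint platform above 0.008 m), for 0.1 s.
2. its tail is under the lip, its top face below the lip's underside (x of die_grip in the frame of carrier above -0.003 m and z of die_grip in the frame of carrier below 0.0865 m and value of joint platform above 0.027 m), for 0.1 s.
At the end, for the whole second after the job is handed in: The brass die is locked in the carrier: centre within -4 to +7 mm along and 7 mm across of the carrier's centre, handle centre 77 to 87 mm above the bench, level within 0.05 rad, square within 0.10 rad, the platform held down by at least 27 mm and at rest, the catch closed to within 3 mm (x of die_grip in the frame of carrier between -0.004 and 0.007 m and y of die_grip in the frame of carrier between -0.007 and 0.007 m and z of die_grip in the frame of carrier between 0.077 and 0.087 m and angle between die_grip's own z axis and vertical below 0.05 rad and angle between the x axis of die_grip and the x axis of carrier, either way round below 0.1 rad and value of joint platform above 0.027 m and value of joint catch below 0.003 m and velocity of joint platform below 0.01 m/s); the robot touches nothing.
It fails at once if the carrier is rammed (over 80 N) (contact force between carrier and anything else above 80 N).
It fails at once if the steel die is moved by more than 30 mm (distance of spare_grip from where it was at the start of the episode above 0.03 m).
It fails at once if the mallet, tape or jar is moved by more than 40 mm (distance of any of mallet, tape, dye from where it was at the start of the episode above 0.04 m).
It also fails if it takes over 48 s, if anything falls off the work surface, if the arm or the gripper's body presses on something with over 40 N, if the wrist force passes 120 N, or if a joint passes its speed limit or range.

ROBOT

A 6-joint arm with a two-finger parallel gripper is mounted at the origin on the work surface. World frame = base frame: x ahead of the robot, y to its left, z up, the work surface at z = 0. Lengths are in m, angles in rad, forces in N, time in s.
With the tool pointing down it reaches from about 0.3 to 0.825 m from the base axis. Payload 5.4 kg.
Tool frame: the origin (TCP) lies on the centre line of the jaws, within the pads' length; the fingertips stand 11 mm ahead of it and the grasp point (between the pads) lies 8 mm behind it; z points along the fingers, y is the line along which they close (so a half turn about z gives the same grasp; the last joint's range is limited). The gripper opens to 92 mm and grips with 3 to 60 N. Pads are 20 mm wide; open, the fingers measure 128 mm over their backs; the gripper's body (75 mm by 189 mm) begins 69 mm behind the grasp point.
Start: joints at [0.946, 0.158, 1.597, -0, 1.386, -0.21], TCP at [0.232, 0.526, 0.226] pointing down, gripper open.
Joint ranges: [-2.91, 2.91], [-0.94, 2.29], [0.18, 2.7], [-1.29, 4.43], [0.17, 2.64], [-3, 3]. Speed limits (rad/s): [2.57, 2.57, 3.14, 3.14, 3.14, 3.14].

INTERFACE

Orientations are given as a rotation vector (axis times angle).
In Python, from cell import arm gives the robot as it stands.
- The arm moves only by the tool arm_command, never from a script. Its argument "moves" is one flat list of numbers, 7 for each row, row after row: the shift along the tool's x, y, z in mm, then the turn, a rotation vector about the tool's x, y, z in degrees, then the gripper command: -1 is fully open, 1 is shut, values between are in proportion. A call has exactly 5 rows; each row is the pose to reach, as a shift and turn from the pose commanded when the call began, along the tool's axes at that moment; what a row does not reach only later rows make up. A row lasts 1/8 s, in which the tool goes at most 62.5 mm and 10.7 degrees, less where a joint would pass 70% of its speed; a pose out of reach is approached as far as the arm can. A call with a gripper value outside its range is refused whole. The fingers move at their own pace and stop on an object; "squeeze" is the grip in N (left out, the last holds). Time passes only in rows, so rows that repeat a pose let the fingers close, or fill a call up. It gives the time, the measured TCP pose, the force, the opening and the grip force at its end, in the units of the state.
- arm.read_state(): the state, without advancing time (a new reading comes with each control period).
- arm.read_camera(name): name is "scene" or "top" or "wrist"; returns a dict with "frame" (420x560x3 uint8, red, green, blue), "intrinsics" (3x3 intrinsics, pixels), "xyz" and "attitude" of the camera in the world; the wrist camera has in their place "mount" (4x4, takes a point from camera to tool coordinates, whose origin is the TCP and whose axes are the flange's). Camera axes: x right, y down, z forward; pixel columns grow to the right and rows downward; lengths in m; the calibration is good to about 2 mm. A picture is of the moment at which its call begins: read the wrist's pose just before it. There is no depth.
- arm.job_done(): hands the job in; it is judged then, once.
The state is a dict: "clock": time; "joint_pos": joint angles; "qd": joint speeds; "joint_efforts": joint torques, N m; "position": TCP position; "tool_rot": TCP orientation; "wrist_force": force on the tool from outside, world axes, zero at the start; "torque": the same for the moment, N m; "opening": opening from 0.0 (shut) to 1.0 (fully open); "grip_force": force on a finger pad.
Only numpy, scipy, OpenCV 4.12 (cv2) and the standard library are available. Lean on these libraries where they do the work, as an engineer would, in place of code of your own. Each camera call takes 0.05 s, during which the arm holds its last target. There are 200 camera calls.

## Working session

There is one attempt and no reset: what is moved stays moved. The work goes in short steps, Python scripts to look and compute and a tool call to move; the robot and the scene stay as the last step left them, time stands still between calls to the robot, and variables do not carry over. Pictures are saved under pics/ and viewed, at most 10 in all, crops included, and the job is handed in when it is done.

Besides the shell and the picture viewer there is one more tool, called after "Emit:" as name(argument=value, ...) on one line, values as JSON. arm_command: Moves the arm, as the interface text tells. Its arguments: {"type":"object","properties":{"moves":{"type":"array","items":{"type":"number"}},"squeeze":{"type":"number"}},"required":["moves"]}

```bash
mkdir -p pics; ls; python3 - <<'E'
from cell import arm
import cv2
s=arm.read_state();print({k:s[k] for k in("clock","position","tool_rot","opening")})
for n in("scene","top"):
    c=arm.read_camera(n);cv2.imwrite(f"pics/{n}0.png",c["frame"][:,:,::-1]);print(n,c["intrinsics"],c["xyz"],c["attitude"])
E
```

```text
pics
{'clock': 0.0, 'position': array([0.23138318, 0.52572588, 0.22462015]), 'tool_rot': array([-6.46758376e-01, -3.07350341e+00,  2.71153172e-03]), 'opening': 0.9992698063122392}
scene [[471.62237209   0.         277.20055036]
 [  0.         471.62237209 213.33247569]
 [  0.           0.           1.        ]] [1.07968288 0.75397392 1.16824967] [-0.92418102 -2.6003482   0.89841862]
top [[528.38602886   0.         278.66516157]
 [  0.         528.38602886 206.15766901]
 [  0.           0.           1.        ]] [0.43466102 0.06336675 1.44623887] [-2.19842074  2.18685953 -0.03727119]
```

View pics/scene0.png

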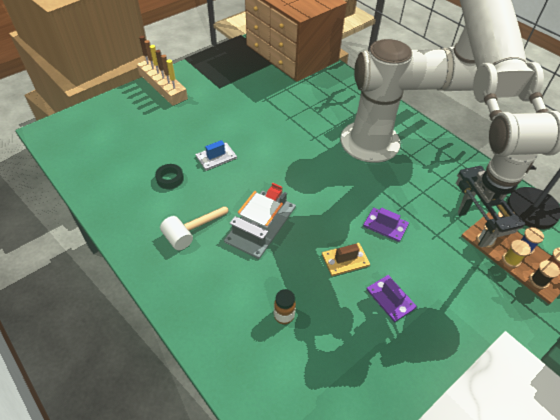

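View pics/top0.png

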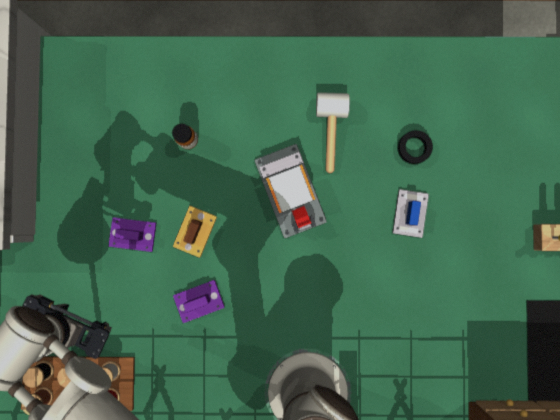

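Look-alikes in the top view: the brass die with the dark handle is at (195,231). The steel die with the blue handle is at (411,213), and two purple dies are at (132,235) and (199,300). I choose the brass one. The carrier is at (290,192), with its lip at the upper left (280,160) and the red catch at (302,216).

```bash
cat > h.py <<'E'
import numpy as np,cv2
from scipy.spatial.transform import Rotation as R
def cam(c,s=None):
    if "mount" in c:
        T=np.eye(4);T[:3,:3]=R.from_rotvec(s["tool_rot"]).as_matrix();T[:3,3]=s["position"];T=T@c["mount"]
        return c["intrinsics"],T[:3,3],T[:3,:3]
    a=np.array(c["attitude"]);return c["intrinsics"],np.array(c["xyz"]),(R.from_rotvec(a).as_matrix() if a.size==3 else a)
def ray(C,p):
    K,o,M=C;d=M@np.linalg.solve(K,[p[0],p[1],1.]);return o,d/np.linalg.norm(d)
def plane(C,p,z):
    o,d=ray(C,p);return o+d*(z-o[2])/d[2]
def proj(C,X):
    K,o,M=C;q=K@(M.T@(np.asarray(X)-o));return q[:2]/q[2]
def tri(C1,p1,C2,p2):
    o1,d1=ray(C1,p1);o2,d2=ray(C2,p2)
    t=np.linalg.lstsq(np.c_[d1,-d2],o2-o1,rcond=None)[0]
    a,b=o1+t[0]*d1,o2+t[1]*d2;return (a+b)/2,np.linalg.norm(a-b)
def blobs(f,lo,hi,roi=None,amin=30):
    h=cv2.cvtColor(f,cv2.COLOR_RGB2HSV);m=cv2.inRange(h,np.array(lo),np.array(hi))
    if roi: z=np.zeros_like(m);x0,y0,x1,y1=roi;z[y0:y1,x0:x1]=m[y0:y1,x0:x1];m=z
    cs=[c for c in cv2.findContours(m,cv2.RETR_EXTERNAL,cv2.CHAIN_APPROX_NONE)[0] if cv2.contourArea(c)>amin]
    return sorted(cs,key=cv2.contourArea,reverse=True)
E
python3 - <<'E'
from h import *
from cell import arm
D={n:arm.read_camera(n) for n in("top","scene")}
rois={"top":{"die":(165,195,225,265),"car":(245,135,335,245)},"scene":{"die":(310,230,380,285),"car":(215,175,305,260)}}
ims=[]
for n,c in D.items():
    C=cam(c);f=c["frame"]
    for k,lo,hi,z in(("die",(12,120,110),(30,255,255),.012),("die",(5,60,20),(14,255,130),.06),("car",(0,0,190),(179,40,255),.078),("car",(0,170,100),(5,255,255),.08),("car",(8,150,150),(22,255,255),.083)):
        for b in blobs(f,lo,hi,rois[n][k],15)[:3]:
            r=cv2.minAreaRect(b);bx=cv2.boxPoints(r)
            W=np.array([plane(C,p,z) for p in bx])
            e=W[1]-W[0],W[2]-W[1];L=[np.linalg.norm(x) for x in e];l=e[int(L[1]>L[0])]
            print(n,k,lo,"px",np.round(r[0],1),"A",cv2.contourArea(b),"W",W.mean(0).round(4),"L",np.round(L,4),"yaw",np.degrees(np.arctan2(l[1],l[0])).round(1))
    for k in("die","car"):
        x0,y0,x1,y1=rois[n][k];ims.append(cv2.resize(f[y0:y1,x0:x1],(400,300),interpolation=cv2.INTER_CUBIC))
cv2.imwrite("pics/crop.png",np.vstack([np.hstack(ims[:2]),np.hstack(ims[2:])])[:,:,::-1])
E
```

```text
top die (12, 120, 110) px [194.4 231.1] A 1227.0 W [0.4313 0.3088 0.012 ] L [0.1199 0.0802] yaw -21.8
top die (5, 60, 20) px [192.1 231.3] A 199.5 W [0.4307 0.3067 0.06  ] L [0.0619 0.026 ] yaw -22.6
top car (0, 0, 190) px [290.2 188.4] A 921.0 W [0.5434 0.0498 0.078 ] L [0.0831 0.0917] yaw -158.8
top car (0, 170, 100) px [301.  216.3] A 206.0 W [0.4711 0.0214 0.08  ] L [0.0354 0.0451] yaw -159.3
top car (8, 150, 150) px [273.3 194.6] A 36.5 W [0.5269 0.0934 0.083 ] L [0.0053 0.0919] yaw -157.9
top car (8, 150, 150) px [307.1 181.6] A 29.5 W [0.5608 0.0061 0.083 ] L [0.0048 0.092 ] yaw -158.6
scene die (12, 120, 110) px [345.5 258.7] A 618.0 W [0.4294 0.3124 0.012 ] L [0.1341 0.0859] yaw 158.9
scene die (5, 60, 20) px [347.4 249.1] A 29.0 W [0.4304 0.3115 0.06  ] L [0.056 0.022] yaw 158.5
scene car (0, 0, 190) px [258.4 207.7] A 602.5 W [0.5424 0.0448 0.078 ] L [0.1    0.0918] yaw -148.3
scene car (0, 0, 190) px [248.4 226.7] A 258.0 W [0.6094 0.0827 0.078 ] L [0.0298 0.1149] yaw 110.7
scene car (0, 170, 100) px [273.1 192.8] A 90.5 W [0.4728 0.0287 0.08  ] L [0.0436 0.0353] yaw -149.4
scene car (8, 150, 150) px [246.6 201.5] A 24.0 W [0.5578 0.0079 0.083 ] L [0.0957 0.0055] yaw -159.0
scene car (8, 150, 150) px [274.1 213.6] A 23.0 W [0.5225 0.095  0.083 ] L [0.0929 0.0057] yaw -158.3
```

View pics/crop.png

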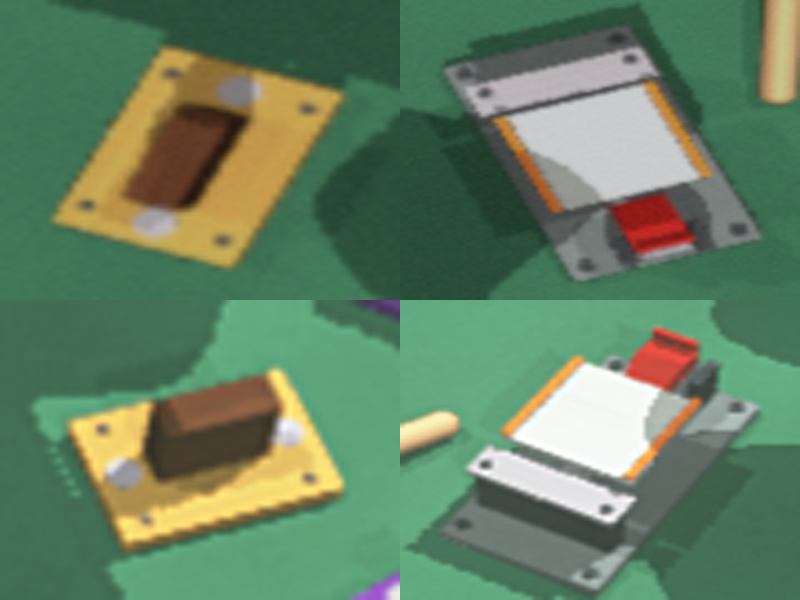

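The crops confirm the brass die with its dark handle, plate centre about (195,231) in the top view. The carrier's lip faces away from the robot and the red catch faces it. Next I check heights by triangulation and move over the die.

```bash
python3 - <<'E'
from h import *
from cell import arm
T,S=[cam(arm.read_camera(n)) for n in("top","scene")]
for n,a,b in(("rimL",(273.3,194.6),(274.1,213.6)),("rimR",(307.1,181.6),(246.6,201.5)),("plate",(194.4,231.1),(345.5,258.7)),("plateform",(290.2,188.4),(258.4,207.7))):
    print(n,tri(T,a,S,b))
E
```

```text
rimL (array([0.52525125, 0.09471497, 0.08398928]), np.float64(0.0037984923121892385))
rimR (array([0.55964648, 0.0072368 , 0.0833349 ]), np.float64(0.0030590256148266257))
plate (array([0.43002012, 0.31050454, 0.00874905]), np.float64(0.0031801387658247195))
plateform (array([0.54402915, 0.04899818, 0.08158992]), np.float64(0.0024681077295191384))
```

Emit:
arm_command(moves=[-54,-24,5,0,0,0,-1,-108,-48,10,0,0,0,-1,-162,-71,15,0,0,0,-1,-216,-95,20,0,0,-1,-1,-270,-119,25,0,0,-2,-1])

```text
clock: 0.92
position: [0.432, 0.307, 0.2006]
tool_rot: [0.592, 3.085, 0.001]
wrist_force: [0.3, 1.0, -0.8]
opening: 0.996
grip_force: 0.0
```

```bash
python3 - <<'E'
from h import *
from cell import arm
s=arm.read_state();c=arm.read_camera("wrist");C=cam(c,s);f=c["frame"];cv2.imwrite("pics/w1.png",f[:,:,::-1])
print(s["position"],s["tool_rot"],C[1])
for lo,hi,z in(((12,120,110),(30,255,255),.012),((3,60,20),(14,255,140),.06)):
    for b in blobs(f,lo,hi,None,400)[:2]:
        r=cv2.minAreaRect(b);W=np.array([plane(C,p,z) for p in cv2.boxPoints(r)]);e=W[1]-W[0],W[2]-W[1];L=[np.linalg.norm(x) for x in e];l=e[int(L[1]>L[0])]
        print(lo,r[0],W.mean(0).round(4),np.round(L,4),np.degrees(np.arctan2(l[1],l[0])).round(1))
E
```

```text
[0.43195801 0.30697279 0.20059315] [5.92060392e-01 3.08493045e+00 5.85560662e-04] [0.36484315 0.3339115  0.35965553]
(12, 120, 110) (283.5, 188.5) [0.4303 0.31   0.012 ] [0.0792 0.1194] -20.0
(12, 120, 110) (392.1421813964844, 399.80731201171875) [0.7193 0.3371 0.012 ] [0.0406 0.0628] 66.1
```

View pics/w1.png

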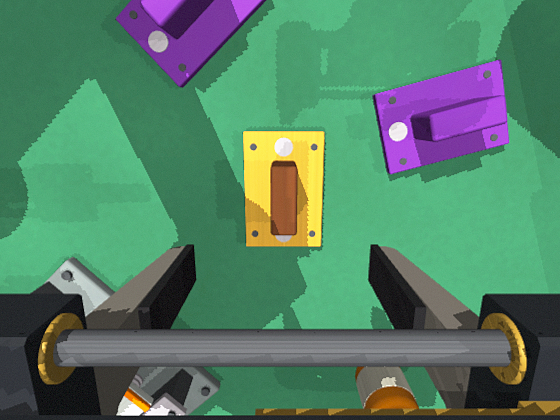

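The wrist view shows the brass die centred at (283,188), with its handle between the purple neighbours at (195,30) and (445,118). The plate size checks out at 79 x 119 mm. I go down and grip.

Emit:
arm_command(moves=[3,2,40,0,0,0,-1,3,2,80,0,0,0,-1,3,2,120,0,0,-0.7,-1,3,2,155,0,0,-0.7,-1,3,2,171,0,0,-0.7,-1])

```text
clock: 1.6
position: [0.4274, 0.311, 0.0276]
tool_rot: [-0.574, -3.086, 0.003]
wrist_force: [-0.2, -0.3, 0.1]
opening: 1.001
grip_force: 0.0
```

Emit:
arm_command(moves=[0,0,0,0,0,0,1,0,0,0,0,0,0,1,0,0,0,0,0,0,1,0,0,0,0,0,0,1,0,0,0,0,0,0,1], squeeze=40)

```text
clock: 2.22
position: [0.4291, 0.3116, 0.03]
tool_rot: [0.574, 3.088, 0.001]
wrist_force: [0.7, -0.7, 0.2]
opening: 0.483
grip_force: 0.0
```

Emit:
arm_command(moves=[0,0,0,0,0,0,1,0,0,0,0,0,0,1,0,0,0,0,0,0,1,0,0,0,0,0,0,1,0,0,0,0,0,0,1], squeeze=40)

```text
clock: 2.85
position: [0.4287, 0.3111, 0.0296]
tool_rot: [-0.574, -3.088, 0.001]
wrist_force: [-1.6, -3.3, 3.3]
opening: 0.259
grip_force: 40.0
```

Emit:
arm_command(moves=[0,0,-10,0,0,0,1,0,0,-40,0,0,0,1,0,0,-80,0,0,0,1,0,0,-120,0,0,0,1,0,0,-150,0,0,0,1])

```text
clock: 3.48
position: [0.429, 0.312, 0.1817]
tool_rot: [0.574, 3.087, 0.003]
wrist_force: [0.3, 0.6, -3.6]
opening: 0.259
grip_force: 40.0
```

Emit:
arm_command(moves=[-50,-17,-10,0,0,-5,1,-100,-35,-20,0,0,-12,1,-155,-53,-20,0,0,-20,1,-205,-70,-20,0,0,-28,1,-250,-86,-20,0,0,-36,1])

```text
clock: 4.1
position: [0.6323, 0.1403, 0.1994]
tool_rot: [-0.415, 3.114, 0.001]
wrist_force: [0.4, 1.7, -3.4]
opening: 0.258
grip_force: 40.0
```

```bash
python3 - <<'E'
from h import *
from cell import arm
s=arm.read_state();c=arm.read_camera("wrist");C=cam(c,s);f=c["frame"];cv2.imwrite("pics/w2.png",f[:,:,::-1])
print(s["position"],s["tool_rot"],s["qd"].round(2),s["joint_pos"].round(2))
M=R.from_rotvec(s["tool_rot"]).as_matrix()
b=blobs(f,(12,110,80),(30,255,255),None,400)[0]
r=cv2.minAreaRect(b);print(r)
for p in cv2.boxPoints(r):
    print(p,(M.T@(plane(C,p,s["position"][2]-.017)-s["position"])).round(4))
E
```

```text
[0.63232415 0.14032605 0.19939744] [-4.14859367e-01  3.11403217e+00  1.26574569e-03] [-0.42  0.55 -0.69  0.01  0.14 -1.53] [ 0.03  0.36  1.41  0.    1.37 -1.8 ]
((282.0, 216.99996948242188), (155.99996948242188, 133.99996948242188), -0.0)
[204.00002 283.99994] [-0.0158 -0.0431  0.017 ]
[204.00002 149.99998] [ 0.0578 -0.0388  0.017 ]
[360. 150.] [0.0578 0.0395 0.017 ]
[360.      283.99994] [-0.0159  0.0437  0.017 ]
```

View pics/w2.png

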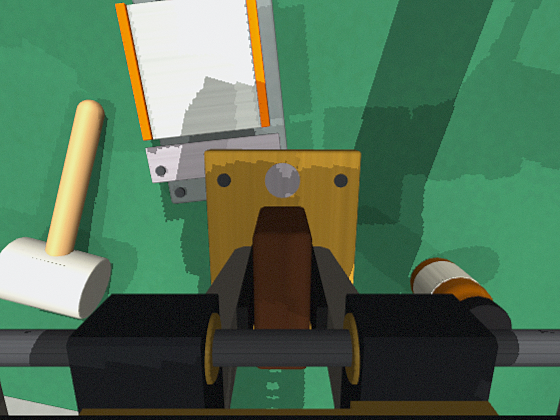

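The wrist view shows the die held square at (282,217), with the carrier platform at (195,70), the lip at (215,155), the mallet on the left and the jar on the right. The arm was still moving, so I let it settle nearer the carrier line and measure again.

Emit:
arm_command(moves=[-15,-25,0,0,0,-6.6,1,-30,-51,0,0,0,-6.6,1,-30,-51,0,0,0,-6.6,1,-30,-51,0,0,0,-6.6,1,-30,-51,0,0,0,-6.6,1])

```text
clock: 4.78
position: [0.6727, 0.1009, 0.1995]
tool_rot: [0.588, -3.086, -0.001]
wrist_force: [0.7, 0.4, -3.4]
opening: 0.261
grip_force: 40.0
```

```bash
python3 - <<'E'
from h import *
from cell import arm
s=arm.read_state();c=arm.read_camera("wrist");C=cam(c,s);f=c["frame"];cv2.imwrite("pics/w3.png",f[:,:,::-1])
print(s["position"],s["tool_rot"],np.abs(s["qd"]).max().round(3))
M=R.from_rotvec(s["tool_rot"]).as_matrix();print("tool x yaw",np.degrees(np.arctan2(M[1,0],M[0,0])))
r=cv2.minAreaRect(blobs(f,(12,110,80),(30,255,255),(150,100,450,300),400)[0]);print("die",r)
for p in cv2.boxPoints(r)[[1,2]]: print((M.T@(plane(C,p,s["position"][2]-.017)-s["position"])).round(4))
for lo,hi,z,n in(((8,180,150),(22,255,255),.083,"rim"),((0,170,80),(4,255,255),.08,"red"),((0,0,185),(179,40,255),.078,"white")):
    for b in blobs(f,lo,hi,(0,0,560,200),300)[:3]:
        r=cv2.minAreaRect(b);q=cv2.boxPoints(r);W=np.array([plane(C,p,z) for p in q]);e=W[1]-W[0],W[2]-W[1];L=[np.linalg.norm(x) for x in e];l=e[int(L[1]>L[0])]
        print(n,q.round().tolist(),W.mean(0).round(4),np.round(L,4),np.degrees(np.arctan2(l[1],l[0])).round(1))
E
```

```text
[0.67266119 0.10085077 0.19953675] [ 5.88218579e-01 -3.08557364e+00 -8.33744484e-04] 0.004
tool x yaw -158.41382882431566
die ((282.0, 216.5), (135.0, 156.0), 90.0)
[0.0582 0.0394 0.017 ]
[-0.0159  0.0437  0.017 ]
rim [[204.0, 150.0], [360.0, 150.0], [360.0, 199.0], [204.0, 199.0]] [0.6446 0.0902 0.083 ] [0.1226 0.0395] 111.6
rim [[212.0, 0.0], [222.0, -0.0], [225.0, 93.0], [215.0, 93.0]] [0.5749 0.0127 0.083 ] [0.0072 0.0626] 21.3
rim [[338.0, 93.0], [343.0, -0.0], [352.0, 0.0], [348.0, 93.0]] [0.5409 0.0988 0.083 ] [0.0626 0.0067] -159.1
white [[223.0, 0.0], [341.0, 0.0], [341.0, 93.0], [223.0, 93.0]] [0.557  0.0556 0.078 ] [0.085  0.0636] 111.6
white [[213.0, 104.0], [241.0, 104.0], [241.0, 139.0], [213.0, 139.0]] [0.6222 0.035  0.078 ] [0.0217 0.0265] 19.8
white [[40.0, 187.0], [85.0, 187.0], [85.0, 199.0], [40.0, 199.0]] [ 0.7258 -0.0725  0.078 ] [0.037  0.0102] 111.5
```

View pics/w3.png

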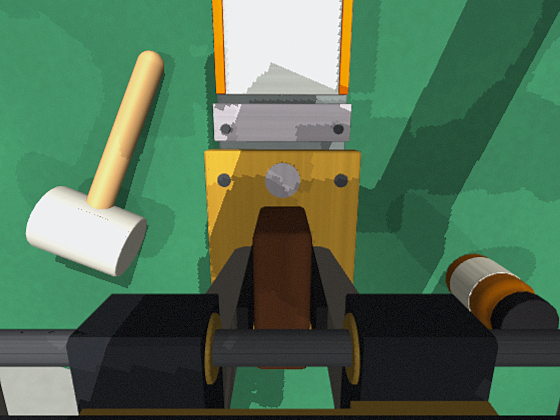

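The wrist view shows the platform's lip-side end at row 93 between the rims at columns 220 and 343, the lip at rows 104–139, and the die held square at (282,217).

```bash
python3 - <<'E'
from h import *
from cell import arm
s=arm.read_state();c=arm.read_camera("wrist");C=cam(c,s);f=c["frame"]
M=R.from_rotvec(s["tool_rot"]).as_matrix();p0=s["position"]
h=cv2.cvtColor(f,cv2.COLOR_RGB2HSV);m=cv2.inRange(h,(8,180,150),(22,255,255))
for row in(20,50,85):
    for side in((200,282),(282,365)):
        x=np.where(m[row,side[0]:side[1]])[0]+side[0]
        print(row,x.min(),x.max(),[(M.T@(plane(C,(u,row+.5),.083)-p0))[:2].round(4).tolist() for u in(x.min(),x.max()+1)])
for u in(240,282,325):
    col=f[70:150,u].astype(int).mean(1);j=70+np.argmin(np.diff(col[:30]))+1;print(u,j,(M.T@(plane(C,(u,j),.078)-p0)).round(4))
ax=M[:,0]
print("top-based carrier in tool",(M.T@(np.array([.543,.0504,.078])-p0)).round(4))
E
```

```text
20 213 222 [[0.1414, -0.0491], [0.1414, -0.0419]]
20 342 351 [[0.1414, 0.0435], [0.1414, 0.0507]]
50 215 223 [[0.1216, -0.0487], [0.1216, -0.0421]]
50 341 349 [[0.1216, 0.0436], [0.1216, 0.0502]]
85 216 225 [[0.0974, -0.0491], [0.0974, -0.0416]]
85 340 348 [[0.0974, 0.0439], [0.0974, 0.0507]]
240 94 [ 0.0917 -0.0319  0.1217]
282 94 [0.0917 0.0004 0.1217]
325 94 [0.0917 0.0335 0.1217]
top-based carrier in tool [0.1392 0.0009 0.1217]
```

Emit:
arm_command(moves=[50,0,0,0,0,0,1,100,0,0,0,0,0,1,153.5,0.5,10,0,0,0,1,153.5,0.5,50,0,0,0,1,153.5,0.5,70,0,0,0,1], squeeze=60)

```text
clock: 5.5
position: [0.5286, 0.0443, 0.1282]
tool_rot: [0.586, -3.085, -0.001]
wrist_force: [0.1, 0.4, -3.9]
opening: 0.255
grip_force: 60.0
```

Emit:
arm_command(moves=[0,0,5,0,0,0,1,0,0,10,0,0,0,1,0,0,14,0,0,0,1,0,0,17,0,0,0,1,0,0,19,0,0,0,1])

```text
clock: 6.12
position: [0.5306, 0.0439, 0.1107]
tool_rot: [-0.587, 3.086, -0.0]
wrist_force: [0.1, -0.2, -2.7]
opening: 0.259
grip_force: 60.0
```

```bash
python3 - <<'E'
from h import *
from cell import arm
s=arm.read_state();print(s["position"],s["tool_rot"],s["wrist_force"])
c=arm.read_camera("wrist");a=c["frame"];b=arm.read_camera("top")["frame"][130:250,230:350]
cv2.imwrite("pics/p1.png",np.hstack([a,cv2.resize(b,(240,240),interpolation=cv2.INTER_CUBIC).repeat(1,0) if 0 else cv2.copyMakeBorder(cv2.resize(b,(240,240),interpolation=cv2.INTER_CUBIC),0,180,0,0,cv2.BORDER_CONSTANT)])[:,:,::-1])
E
```

```text
[0.53058382 0.04393526 0.11070612] [-5.86966435e-01  3.08590278e+00 -1.93341335e-04] [ 0.08933142 -0.16884346 -2.74144833]
```

View pics/p1.png

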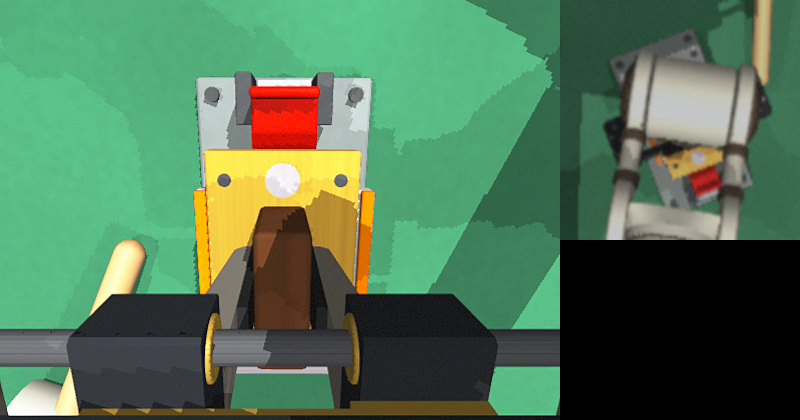

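The die sits centred between the orange rims (gaps at columns 200 and 367), its front edge at row 150 short of the red catch. I press down.

Emit:
arm_command(moves=[0,0,3,0,0,0,1,0,0,7,0,0,0,1,0,0,11,0,0,0,1,0,0,15,0,0,0,1,0,0,20,0,0,0,1])

```text
clock: 6.85
position: [0.5335, 0.0438, 0.0949]
tool_rot: [-0.586, 3.08, -0.002]
wrist_force: [-1.3, 2.0, 21.8]
opening: 0.255
grip_force: 60.0
```

Emit:
arm_command(moves=[0,0,4,0,0,0,1,0,0,8,0,0,0,1,0,0,11,0,0,0,1,0,0,13,0,0,0,1,0,0,13,0,0,0,1])

```text
clock: 7.48
position: [0.5337, 0.0437, 0.081]
tool_rot: [-0.585, 3.08, -0.003]
wrist_force: [0.7, 0.9, 11.0]
opening: 0.258
grip_force: 60.0
```

```bash
python3 - <<'E'
from h import *
from cell import arm
s=arm.read_state();print(s["position"],s["tool_rot"],s["wrist_force"],s["torque"])
a=arm.read_camera("wrist")["frame"]
cv2.imwrite("pics/p2.png",a[:,:,::-1])
E
```

```text
[0.53374114 0.04373209 0.08096505] [-5.85289392e-01  3.07950693e+00 -2.61034197e-03] [ 0.65039234  0.93930809 10.97290925] [0.43476331 0.43616321 0.06270757]
```

View pics/p2.png

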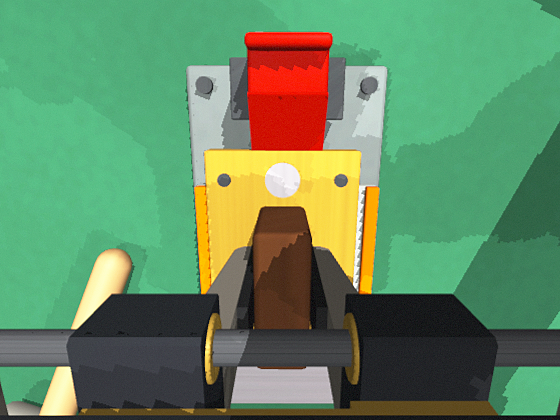

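The die is still square on the platform, sitting about 2 mm towards the left rim. The catch is being pushed out to row 35 and the force is moderate. I press on with a small centring correction.

Emit:
arm_command(moves=[1,1,2,0,0,0,1,2,2,4,0,0,0,1,2,2,6,0,0,0,1,2,2,7,0,0,0,1,2,2,7,0,0,0,1])

```text
clock: 8.15
position: [0.5335, 0.0438, 0.0755]
tool_rot: [-0.584, 3.075, -0.007]
wrist_force: [3.9, -1.6, 14.3]
opening: 0.254
grip_force: 60.0
```

```bash
cat > look.py <<'E'
from h import *
from cell import arm
s=arm.read_state();print(s["clock"],s["position"].round(4),s["tool_rot"].round(4),s["wrist_force"].round(1),s["torque"].round(2))
M=R.from_rotvec(s["tool_rot"]).as_matrix();print("tool z",M[:,2].round(4),"carrier-frame TCP xy",[round(float(v),4) for v in np.array([[.9304,.3665],[-.3665,.9304]])@(s["position"][:2]-[.543,.0504])])
c=arm.read_camera("wrist");C=cam(c,s);f=c["frame"]
for lo,hi,roi,n in(((12,110,80),(30,255,255),(198,100,370,200),"die"),((0,170,60),(4,255,255),(200,0,380,200),"red")):
    r=cv2.boundingRect(blobs(f,lo,hi,roi,200)[0]);print(n,r)
h=cv2.cvtColor(f,cv2.COLOR_RGB2HSV);m=cv2.inRange(h,(6,180,130),(18,255,255))
print("rim cols",[(x.min(),x.max()) for x in(np.where(m[240,170:207])[0]+170,np.where(m[240,358:400])[0]+358) if len(x)])
E
python3 look.py
```

```text
8.15 [0.5335 0.0438 0.0755] [-0.5843  3.0747 -0.0071] [ 3.9 -1.6 14.3] [-0.04 -0.17  0.04]
tool z [ 0.0125 -0.0023 -0.9999] carrier-frame TCP xy [-0.0112, -0.0027]
die (198, 149, 163, 51)
red (243, 35, 91, 121)
rim cols [(np.int64(198), np.int64(198)), (np.int64(363), np.int64(364))]
```

Emit:
arm_command(moves=[0,1,1,0,0.4,0,1,0,2,2,0,0.7,0,1,0,2,2.5,0,0.7,0,1,0,2,2.5,0,0.7,0,1,0,2,2.5,0,0.7,0,1])

```text
clock: 8.82
position: [0.5335, 0.0445, 0.0734]
tool_rot: [-0.586, 3.085, -0.014]
wrist_force: [2.8, -6.8, 14.4]
opening: 0.259
grip_force: 60.0
```

```bash
python3 look.py
```

```text
8.825 [0.5335 0.0445 0.0734] [-0.586   3.0853 -0.0143] [ 2.8 -6.8 14.4] [-0.61 -0.56 -0.07]
tool z [ 0.0028 -0.0087 -1.    ] carrier-frame TCP xy [-0.011, -0.002]
die (198, 149, 163, 51)
red (241, 42, 91, 120)
rim cols [(np.int64(197), np.int64(197)), (np.int64(362), np.int64(362))]
```

Emit:
arm_command(moves=[-2,-1,0,0,0,0,1,-4,-1,0,0,0,0,1,-6,-1,0,0,0,0,1,-8,-1,0,0,0,0,1,-9,-1,0,0,0,0,1])

```text
clock: 9.5
position: [0.5386, 0.048, 0.0718]
tool_rot: [0.586, -3.079, 0.009]
wrist_force: [-7.8, -4.0, 16.8]
opening: 0.26
grip_force: 60.0
```

```bash
python3 look.py
```

```text
9.5 [0.5386 0.048  0.0718] [ 0.5856 -3.0793  0.0086] [-7.8 -4.  16.8] [-0.08  0.69  0.03]
tool z [-0.0059 -0.0067 -1.    ] carrier-frame TCP xy [-0.005, -0.0006]
die (204, 149, 157, 51)
red (237, 30, 92, 125)
rim cols [(np.int64(194), np.int64(206)), (np.int64(359), np.int64(360))]
```

Emit:
arm_command(moves=[-1,0,0,0,0,0,1,-2,0,0,0,0,0,1,-3,0,0,0,0,0,1,-4,0,0,0,0,0,1,-5,0,0,0,0,0,1])

```text
clock: 10.18
position: [0.5429, 0.0499, 0.0718]
tool_rot: [0.586, -3.079, 0.008]
wrist_force: [-9.2, -5.6, 19.9]
opening: 0.26
grip_force: 60.0
```

```bash
python3 look.py; python3 - <<'E'
from h import *
from cell import arm
w=arm.read_camera("wrist")["frame"][:,150:420];s=arm.read_camera("scene")["frame"][150:270,200:320]
s=cv2.resize(s,(420,420),interpolation=cv2.INTER_CUBIC);cv2.imwrite("pics/p3.png",np.hstack([w,s])[:,:,::-1])
E
```

```text
10.175 [0.5429 0.0499 0.0718] [ 0.5857 -3.0785  0.0082] [-9.2 -5.6 19.9] [-0.17  1.17  0.08]
tool z [-0.0067 -0.0066 -1.    ] carrier-frame TCP xy [-0.0003, -0.0004]
die (204, 149, 157, 51)
red (236, 23, 93, 127)
rim cols [(np.int64(205), np.int64(206)), (np.int64(359), np.int64(370))]
```

View pics/p3.png

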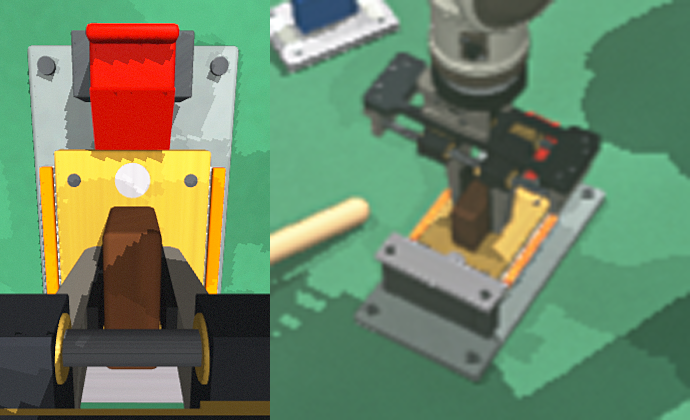

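The wrist view shows the die between both rims, and the scene view shows its tail under the lip. The die centre is at about carrier x = +2 mm. I hold it there while the catch closes.

Emit:
arm_command(moves=[0,0,0,0,0,0,1,0,0,0,0,0,0,1,0,0,0,0,0,0,1,0,0,0,0,0,0,1,0,0,0,0,0,0,1])

```text
clock: 10.95
position: [0.5429, 0.0499, 0.0717]
tool_rot: [0.586, -3.079, 0.008]
wrist_force: [-6.4, -4.3, 18.9]
opening: 0.259
grip_force: 60.0
```

Emit:
arm_command(moves=[0,0,0,0,0,0,1,0,0,0,0,0,0,1,0,0,0,0,0,0,1,0,0,0,0,0,0,1,0,0,0,0,0,0,1])

```text
clock: 11.58
position: [0.5429, 0.0499, 0.0717]
tool_rot: [0.586, -3.079, 0.008]
wrist_force: [-8.0, -4.1, 18.4]
opening: 0.262
grip_force: 60.0
```

Emit:
arm_command(moves=[0,0,0,0,0,0,1,0,0,0,0,0,0,1,0,0,0,0,0,0,1,0,0,0,0,0,0,1,0,0,0,0,0,0,1])

```text
clock: 12.2
position: [0.5429, 0.0499, 0.0718]
tool_rot: [0.586, -3.079, 0.008]
wrist_force: [-7.3, -4.6, 18.0]
opening: 0.257
grip_force: 60.0
```

Emit:
arm_command(moves=[0,0,0,0,0,0,1,0,0,0,0,0,0,1,0,0,0,0,0,0,1,0,0,0,0,0,0,1,0,0,0,0,0,0,1])

```text
clock: 12.82
position: [0.5429, 0.0499, 0.0718]
tool_rot: [0.586, -3.079, 0.008]
wrist_force: [-7.6, -4.8, 18.2]
opening: 0.255
grip_force: 60.0
```

Emit:
arm_command(moves=[0,0,0,0,0,0,1,0,0,0,0,0,0,1,0,0,0,0,0,0,1,0,0,0,0,0,0,1,0,0,0,0,0,0,1])

```text
clock: 13.45
position: [0.5429, 0.0499, 0.0718]
tool_rot: [0.586, -3.079, 0.008]
wrist_force: [-7.6, -3.8, 17.9]
opening: 0.26
grip_force: 60.0
```

```bash
python3 look.py
```

```text
13.45 [0.5429 0.0499 0.0718] [ 0.5855 -3.0787  0.0082] [-7.6 -3.8 17.9] [-0.04  0.89  0.07]
tool z [-0.0066 -0.0066 -1.    ] carrier-frame TCP xy [-0.0003, -0.0004]
die (204, 149, 157, 51)
red (237, 38, 92, 123)
rim cols [(np.int64(205), np.int64(206)), (np.int64(359), np.int64(370))]
```

Emit:
arm_command(moves=[0,0,0,0,0,0,1,0,0,0,0,0,0,1,0,0,0,0,0,0,1,0,0,0,0,0,0,1,0,0,0,0,0,0,1])

```text
clock: 14.12
position: [0.5429, 0.0499, 0.0718]
tool_rot: [0.586, -3.079, 0.008]
wrist_force: [-7.3, -4.4, 16.7]
opening: 0.261
grip_force: 60.0
```

Emit:
arm_command(moves=[0,0,0,0,0,0,1,0,0,0,0,0,0,1,0,0,0,0,0,0,1,0,0,0,0,0,0,1,0,0,0,0,0,0,1])

```text
clock: 14.75
position: [0.5429, 0.0499, 0.0718]
tool_rot: [0.586, -3.079, 0.008]
wrist_force: [-7.4, -4.0, 17.8]
opening: 0.255
grip_force: 60.0
```

Emit:
arm_command(moves=[0,0,0,0,0,0,1,0,0,0,0,0,0,1,0,0,0,0,0,0,1,0,0,0,0,0,0,1,0,0,0,0,0,0,1])

```text
clock: 15.38
position: [0.5429, 0.0499, 0.0718]
tool_rot: [0.586, -3.079, 0.008]
wrist_force: [-8.0, -3.8, 17.9]
opening: 0.259
grip_force: 60.0
```

Emit:
arm_command(moves=[0,0,0,0,0,0,1,0,0,0,0,0,0,1,0,0,0,0,0,0,1,0,0,0,0,0,0,1,0,0,0,0,0,0,1])

```text
clock: 16.0
position: [0.5429, 0.0499, 0.0718]
tool_rot: [0.586, -3.079, 0.008]
wrist_force: [-7.0, -4.8, 18.0]
opening: 0.252
grip_force: 60.0
```

```bash
python3 look.py
```

```text
16.0 [0.5429 0.0499 0.0718] [ 0.5856 -3.0786  0.0082] [-7.  -4.8 18. ] [0.   0.85 0.06]
tool z [-0.0066 -0.0066 -1.    ] carrier-frame TCP xy [-0.0003, -0.0004]
die (204, 149, 157, 51)
red (237, 38, 92, 123)
rim cols [(np.int64(205), np.int64(206)), (np.int64(358), np.int64(370))]
```

```bash
python3 - <<'E'
from h import *
from cell import arm
s=arm.read_state();c=arm.read_camera("wrist");C=cam(c,s)
s1={"position":np.array([.53058,.04394,.11071]),"tool_rot":np.array([-.58697,3.0859,0])};C1=cam(c,s1)
for z in(.08,.085,.09):
    X=plane(C1,(285,86),z);print(z,X.round(4),"closed predicted row now",proj(C,X).round(1), "10mm out",proj(C,X-.01*np.array([.93,.3665,0])).round(1))
T=arm.read_camera("top")["frame"];print([cv2.boundingRect(b) for b in blobs(T,(0,170,80),(5,255,255),(280,190,330,245),10)])
E
```

```text
0.08 [0.4468 0.0129 0.08  ] closed predicted row now [283.2  40.6] 10mm out [283.2  12.8]
0.085 [0.4473 0.013  0.085 ] closed predicted row now [283.1  38.9] 10mm out [283.1  10.1]
0.09 [0.4477 0.0131 0.09  ] closed predicted row now [283.  37.] 10mm out [283.    7.1]
[(293, 207, 14, 18)]
```

The catch matches its closed position: row 38 observed, 37–40 predicted. I ease the die up against the lip and catch, then open.

Emit:
arm_command(moves=[0,0,-1,0,0,0,1,0,0,-2.5,0,0,0,1,0,0,-4,0,0,0,1,0,0,-6,0,0,0,1,0,0,-7.5,0,0,0,1], squeeze=30)

```text
clock: 16.77
position: [0.5427, 0.0499, 0.0776]
tool_rot: [0.585, -3.079, 0.008]
wrist_force: [1.3, -5.9, -1.3]
opening: 0.262
grip_force: 30.0
```

```bash
python3 look.py
```

```text
16.775 [0.5427 0.0499 0.0776] [ 0.5847 -3.079   0.0082] [ 1.3 -5.9 -1.3] [-0.22 -0.32 -0.13]
tool z [-0.0065 -0.0066 -1.    ] carrier-frame TCP xy [-0.0005, -0.0004]
die (204, 149, 157, 51)
red (238, 42, 89, 118)
rim cols [(np.int64(205), np.int64(206)), (np.int64(359), np.int64(359))]
```

Emit:
arm_command(moves=[0,0,0,0,0,0,-0.2,0,0,0,0,0,0,-0.2,0,0,0,0,0,0,-0.2,0,0,0,0,0,0,-0.2,0,0,0,0,0,0,-0.2])

```text
clock: 17.45
position: [0.5405, 0.0512, 0.0753]
tool_rot: [0.585, -3.074, 0.003]
wrist_force: [-0.8, -0.3, 0.1]
opening: 0.598
grip_force: 0.0
```

Emit:
arm_command(moves=[0,0,-5,0,0,0,-0.2,0,0,-25,0,0,0,-0.2,0,0,-60,0,0,0,-0.2,0,0,-100,0,0,0,-0.2,0,0,-140,0,0,0,-0.2])

```text
clock: 18.08
position: [0.542, 0.0518, 0.2171]
tool_rot: [0.585, -3.075, 0.004]
wrist_force: [0.3, -0.1, -0.4]
opening: 0.597
grip_force: 0.0
```

Emit:
arm_command(moves=[40,0,0,0,0,0,-0.2,60,0,0,0,0,0,-0.2,60,0,0,0,0,0,-0.2,60,0,0,0,0,0,-0.2,60,0,0,0,0,0,-0.2])

```text
clock: 18.7
position: [0.4869, 0.0299, 0.2162]
tool_rot: [0.585, -3.074, 0.003]
wrist_force: [0.3, 0.3, 0.1]
opening: 0.598
grip_force: 0.0
```

```bash
python3 - <<'E'
from h import *
from cell import arm
s=arm.read_state();c=arm.read_camera("wrist");C=cam(c,s);f=c["frame"];print(s["clock"],s["position"],s["wrist_force"])
for lo,hi,z in(((12,110,80),(30,255,255),.060),((0,170,60),(4,255,255),.085)):
    b=blobs(f,lo,hi,(100,0,460,300),300)[0];q=cv2.boxPoints(cv2.minAreaRect(b));W=np.array([plane(C,p,z) for p in q])-[.543,.0504,0]
    print(np.c_[q.round(),W[:,:2]@np.array([[.9304,-.3665],[.3665,.9304]])].round(4).tolist())
w=f[:,100:460];t=arm.read_camera("scene")["frame"][150:270,200:320];t=cv2.resize(t,(420,420),interpolation=cv2.INTER_CUBIC)
cv2.imwrite("pics/end.png",np.hstack([w,t])[:,:,::-1])
E
```

```text
18.7 [0.48685676 0.02993625 0.21615561] [0.27712366 0.31887514 0.13298949]
[[238.0, 202.0, -0.0601, -0.0392], [322.0, 202.0, -0.0601, 0.0393], [322.0, 299.0, 0.0397, 0.0422], [238.0, 299.0, 0.0397, -0.0422]]
[[259.0, 156.0, -0.1048, -0.0172], [300.0, 156.0, -0.1048, 0.0169], [300.0, 209.0, -0.0594, 0.0175], [259.0, 209.0, -0.0594, -0.018]]
```

View pics/end.png

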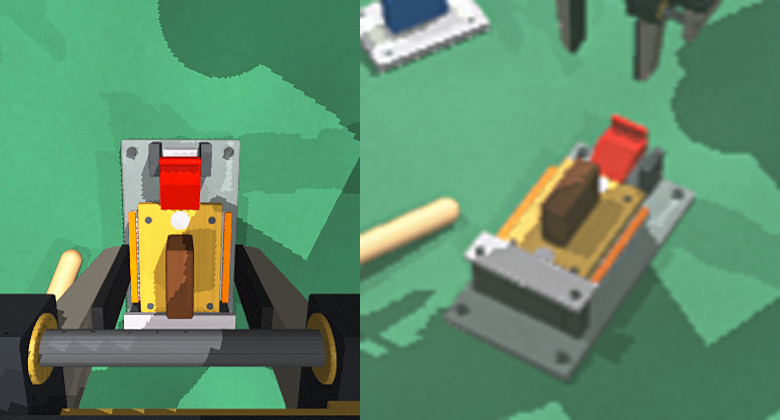

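The final view shows the die locked. The red nose overlaps its front edge at (180,205), its tail is under the lip at row 318, and it sits level and centred between the rims. The gripper is clear of everything.

```bash
python3 -c "
from cell import arm
print(arm.job_done())"
```

```text
the job is handed in; nothing more can be done
None
```

I loaded the brass die into the carrier and handed the job in at about 19 s. The last pictures showed it under the lip with the red catch closed over its front edge and the gripper clear; the hand-in returned no verdict.

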